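Snap the sample box lid shut all round

TASK

The lid of the clear sample box is only resting closed: its four blue rim sections still stand up. Press down each section in turn, all the way round, until all four have snapped shut flush with the lid. Only press with the fingers: leave the box standing where it is without lifting or shoving it, and do not disturb the other things on the bench.

Things in the scene. Friction and masses are not known exactly. Their poses are not given: they have to be found in the camera images.
- box: clear plastic sample box full of vials with a closed-looking lid, loose on the bench, about 1.3 kg. Overall 164 mm (its x) by 204 mm (its y), lid top 80 mm high. Origin: centre of its underside; z up. The lid has a fixed clear window in the middle (100 x 140 mm), four fixed white corners (30 x 30 mm) and, between the corners, four blue hinged rim sections, one on each side
- lid_mid (a point): centre of the lid's top, 80 mm above the bench: the level of window and corners, and of the top of a rim section when shut; axes as the box's
- rim_near_press (a point): where to press the long section on the box's -x side (the side towards the robot at yaw 0): on its top face at mid-length, 11 mm in from its free outer edge (paler patch). Section: 136 mm along the edge, 32 wide, 5 thick, hinged at its inner edge. Raised, outer edge 10 mm and this point 6.6 mm above the lid's top; shut, flush at 80 mm. Own axes: x hinge to outer edge, y along the edge, z out of the top face
- rim_near (a joint): hinge angle of the near section, rad: 0 raised (unclipped), 0.32 shut against its stop. Let go before about 0.17 it springs back up; past that it snaps on to 0.32 and stays. Pushing straight down near the press point takes about 7 to 10 N at first, then less
- rim_far_press (a point): where to press the long section on the box's +x side: on its top face at mid-length, 11 mm in from its free outer edge (paler patch). Section: 136 mm along the edge, 32 wide, 5 thick, hinged at its inner edge. Raised, outer edge 10 mm and this point 6.6 mm above the lid's top; shut, flush at 80 mm. Own axes: x hinge to outer edge, y along the edge, z out of the top face
- rim_far (a joint): hinge angle of the far section, rad: 0 raised (unclipped), 0.32 shut against its stop. Let go before about 0.17 it springs back up; past that it snaps on to 0.32 and stays. Pushing straight down near the press point takes about 7 to 10 N at first, then less
- rim_left_press (a point): where to press the short section on the box's +y side: on its top face at mid-length, 11 mm in from its free outer edge (paler patch). Section: 96 mm along the edge, 32 wide, 5 thick, hinged at its inner edge. Raised, outer edge 10 mm and this point 6.6 mm above the lid's top; shut, flush at 80 mm. Own axes: x hinge to outer edge, y along the edge, z out of the top face
- rim_left (a joint): hinge angle of the left section, rad: 0 raised (unclipped), 0.32 shut against its stop. Let go before about 0.17 it springs back up; past that it snaps on to 0.32 and stays. Pushing straight down near the press point takes about 7 to 10 N at first, then less
- rim_right_press (a point): where to press the short section on the box's -y side: on its top face at mid-length, 11 mm in from its free outer edge (paler patch). Section: 96 mm along the edge, 32 wide, 5 thick, hinged at its inner edge. Raised, outer edge 10 mm and this point 6.6 mm above the lid's top; shut, flush at 80 mm. Own axes: x hinge to outer edge, y along the edge, z out of the top face
- rim_right (a joint): hinge angle of the right section, rad: 0 raised (unclipped), 0.32 shut against its stop. Let go before about 0.17 it springs back up; past that it snaps on to 0.32 and stays. Pushing straight down near the press point takes about 7 to 10 N at first, then less
- reagent_a: bystander: amber reagent bottle with red cap, 72 mm across, 160 mm tall; origin under its centre
- reagent_b: bystander: amber reagent bottle with blue cap, 72 mm across, 160 mm tall; origin under its centre
- beaker: bystander: glass beaker, 64 mm across, 85 mm tall; origin under its centre
- jar: bystander: small lidded jar standing beside the box, 44 mm across, 50 mm tall; origin under its centre
- scoop: bystander: steel sampling scoop lying on the bench, 170 mm long along its x; origin under its middle
- rack: bystander: blue test-tube rack, 70 x 200 mm, with tubes to 101 mm high; origin under its centre

How it is judged:
By the outcome, as a careful person would: the job done as asked, in the order asked, and still so for the second after the job is handed in, with the robot touching nothing.
It also fails if it takes over 51 s, if anything falls off the work surface, if the arm or the gripper's body presses on something with over 40 N, if the wrist force passes 120 N, or if a joint passes its speed limit or range.

ROBOT

A 7-joint arm with a two-finger parallel gripper is mounted at the origin on the work surface. World frame = base frame: x ahead of the robot, y to its left, z up, the work surface at z = 0. Lengths are in m, angles in rad, forces in N, time in s.
With the tool pointing down it reaches from about 0.4 to 0.75 m from the base axis. Payload 19.5 kg.
Tool frame: the origin (TCP) lies at the centre of the arm's flange, where the gripper is bolted on; the fingertips stand 173 mm ahead of it and the grasp point (between the pads) lies 155 mm ahead of it; z points along the fingers, y is the line along which they close (so a half turn about z gives the same grasp; the last joint's range is limited). The gripper opens to 85 mm and grips with 20 to 120 N. Pads are 22 mm wide; open, the fingers measure 114 mm over their backs; the gripper's body (76 mm by 85 mm) begins 54 mm behind the grasp point. The pads swing forward as they close: fully open they stand 13 mm farther back than shut.
Start: joints at [1.167, 0.707, -0.028, 1.485, 0.022, 0.951, -0.075], TCP at [0.204, -0.538, 0.405] pointing down, gripper open.
Joint ranges: [-2.71, 2.71], [-0.32, 2.16], [-1.57, 1.52], [0, 2.45], [-1.46, 4.6], [0, 2.02], [-2.83, 2.83]. Speed limits (rad/s): [1.89, 1.89, 2.57, 2.57, 3.01, 3.01, 3.01].

INTERFACE

Orientations are given as a unit quaternion [w, x, y, z].
In Python, from station import status, viewer, ticket gives the robot as it stands.
- The arm moves only by the tool send_rows, never from a script. Its argument "rows" is a list of rows, each a list of 5 numbers: the shift along the world's x, y, z normalised to -1 to 1, where 1 is 800 mm, then the turn about the world's z normalised to -1 to 1, where 1 is pi/2 rad, then the closure, from 0 (fully open) to 1 (shut). In form: [[x, y, z, twist, hand], ...]. A call has 1 to 5 rows; each row shifts and turns the commanded pose from where the row before left it; what a row does not reach is not made up. A row lasts 1/12 s, in which the tool goes at most 41.7 mm and 7.16 degrees, less where a joint would pass 70% of its speed; a pose out of reach is approached as far as the arm can. A call with a number of a shift or a turn outside -1 to 1 is refused whole. A call with a gripper value outside its range is refused whole. The fingers move at their own pace and stop on an object; "grip_force" is the grip in N (left out, the last holds). Time passes only in rows, so rows that do not move let the fingers close. It gives the time, the measured TCP pose, the force, the opening and the grip force at its end, in the units of the state.
- status.sense(): the state, without advancing time (a new reading comes with each control period).
- viewer.camera(name): name is "scene" or "top" or "wrist"; returns a dict with "image" (384x512x3 uint8, red, green, blue), "depth" (384x512 float32, m along the optical axis (not along the pixel's ray), 0 where there is no reading), "fx", "fy", "cx", "cy" (pixels), "dist" ([k1, k2, p1, p2, k3] as OpenCV has them; the pictures are not rectified), "rvec" (rotation vector, rad) and "tvec" (3), from world to camera coordinates, as OpenCV has them. Camera axes: x right, y down, z forward; pixel columns grow to the right and rows downward; lengths in m; the calibration is good to about 2 mm. A picture is of the moment at which its call begins.
- ticket.sign_off(): hands the job in; it is judged then, once.
The state is a dict: "time_s": time; "joint_positions": joint angles; "qvel": joint speeds; "joint_efforts": joint torques, N m; "tcp_pos": TCP position; "tcp_rot": TCP orientation; "contact_force": force on the tool from outside, world axes, zero at the start; "moment": the same for the moment, N m; "width": finger opening in m; "grip_force": force on a finger pad.
Only numpy, scipy, OpenCV 4.12 (cv2) and the standard library are available. Lean on these libraries where they do the work, as an engineer would, in place of code of your own. Each camera call takes 0.05 s, during which the arm holds its last target. There are 200 camera calls.

## Working session

There is one attempt and no reset: what is moved stays moved. The work goes in short steps, Python scripts to look and compute and a tool call to move; the robot and the scene stay as the last step left them, time stands still between calls to the robot, and variables do not carry over. Pictures are saved under pics/ and viewed, at most 10 in all, crops included, and the job is handed in when it is done.

Besides the shell and the picture viewer there is one more tool, called after "Call:" in YAML: its name, and indented under it one key for each argument. send_rows: Moves the arm, as the interface text tells. Its arguments: {"type":"object","properties":{"rows":{"type":"array","items":{"type":"array","items":{"type":"number","minimum":-1,"maximum":1}}},"grip_force":{"type":"number"}},"required":["rows"]}

```bash
mkdir -p pics
cat > h.py <<'E'
import numpy as np,cv2
from station import status,viewer,ticket
def ray(c,u,v):
    K=np.array([[c['fx'],0,c['cx']],[0,c['fy'],c['cy']],[0,0,1]])
    n=cv2.undistortPoints(np.array([[[u,v]]],float),K,np.array(c['dist'],float))[0,0]
    R=cv2.Rodrigues(np.array(c['rvec'],float))[0];t=np.array(c['tvec'],float).ravel()
    return -R.T@t, R.T@np.array([n[0],n[1],1])
def onz(c,u,v,z):
    o,d=ray(c,u,v);return o+d*(z-o[2])/d[2]
def dep(c,u,v):
    o,d=ray(c,u,v);return o+d*c['depth'][int(round(v)),int(round(u))]
E
python3 - <<'E'
from h import *
import pickle
cs={n:viewer.camera(n) for n in('top','scene')}
pickle.dump(cs,open('c0.pkl','wb'))
for n,c in cs.items(): cv2.imwrite(f'pics/{n}0.png',c['image'][:,:,::-1]); print(n,ray(c,256,192))
print(status.sense())
E
```

```text
top (array([ 0.31441334, -0.01066121,  1.65682686]), array([ 0.15246157,  0.01434238, -0.98828364]))
scene (array([1.21036267, 0.44570575, 0.71973206]), array([-0.64996296, -0.4349142 , -0.62323388]))
{'time_s': 0.1, 'joint_positions': array([ 1.16730706,  0.70701073, -0.02760959,  1.48495554,  0.02200242,
        0.95088592, -0.07549912]), 'qvel': array([ 2.51493182e-04, -2.28241182e-03, -4.16810896e-04, -2.31038843e-03,
        3.08821027e-04, -8.98762581e-05,  3.65419092e-04]), 'joint_efforts': array([ 4.38295092e-04, -8.84283257e+01,  1.23687878e+00, -2.36450350e+01,
        1.71929318e-02,  5.15408858e-03,  7.63032432e-06]), 'tcp_pos': array([ 0.20349862, -0.53771348,  0.40429067]), 'tcp_rot': array([-4.67209215e-04,  9.83683383e-01,  1.79907682e-01, -1.03278511e-04]), 'contact_force': array([-0.0594055 ,  0.31099303,  0.46725417]), 'moment': array([0.03003902, 0.01478535, 0.0256015 ]), 'grip_force': 0.0, 'width': 0.08569011435123818}
```

View pics/top0.png

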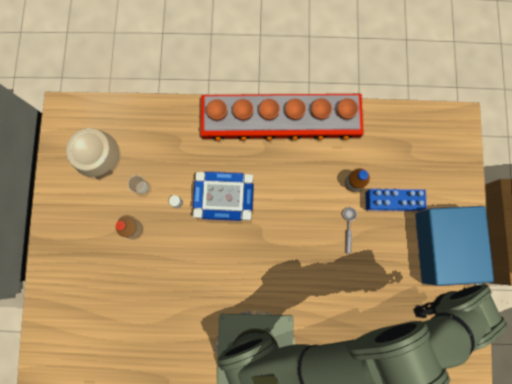

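View pics/scene0.png

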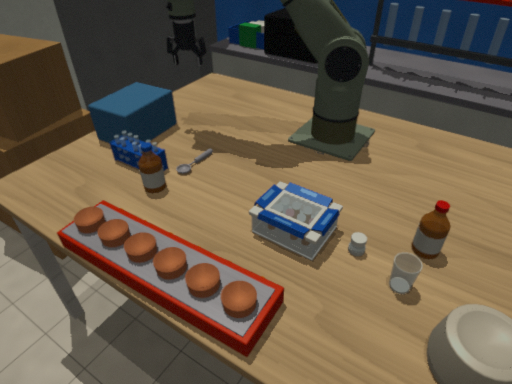

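The top view shows the box at about px (224,196), with the blue rim round the window and the jar at (175,201) just off its +y side. The scene view shows the same box at about (297,215), with all the rim sections raised. Next I'll measure from both views.

```bash
cat > m.py <<'E'
from h import *
import pickle
cs=pickle.load(open('c0.pkl','rb'))
win={'top':(185,160,265,232),'scene':(240,175,350,240)}
cen={}
for n,c in cs.items():
    x0,y0,x1,y1=win[n]; hsv=cv2.cvtColor(c['image'],cv2.COLOR_RGB2HSV)
    m=cv2.inRange(hsv,(100,120,60),(125,255,255)); k=np.zeros_like(m);k[y0:y1,x0:x1]=m[y0:y1,x0:x1]
    N,L,S,C=cv2.connectedComponentsWithStats(k)
    L_=[]
    for i in range(1,N):
        if S[i,4]>25:
            u,v=C[i];P=onz(c,u,v,.084);L_.append((u,v))
            ys,xs=np.where(L==i); d=np.median([dep(c,a,b)for a,b in zip(xs,ys)],axis=0)
            print(n,S[i],C[i].round(1),'onz',P.round(4),'depth',d.round(4))
    cen[n]=L_
# triangulate box sections: pair by nearest onz
for p in cen['top']:
    P=onz(cs['top'],*p,.084)
    q=min(cen['scene'],key=lambda q:np.linalg.norm(onz(cs['scene'],*q,.084)-P))
    a,d=ray(cs['top'],*p);b,e=ray(cs['scene'],*q)
    s=np.linalg.lstsq(np.c_[d,-e],b-a,rcond=None)[0]
    print('tri',(a+d*s[0]).round(4),(b+e*s[1]).round(4))
E
python3 m.py
python3 - <<'E'
import cv2
a=cv2.imread('pics/top0.png')[155:240,160:270];cv2.imwrite('pics/crop.png',cv2.resize(a,None,fx=6,fy=6,interpolation=cv2.INTER_CUBIC))
E
```

```text
top [205 172  38  10 302] [223.7 176.4] onz [0.6097 0.1278 0.084 ] depth [0.6094 0.1267 0.0863]
top [193 181  10  27 218] [197.8 194.1] onz [0.5443 0.2163 0.084 ] depth [0.5448 0.2159 0.0863]
top [243 184  10  26 221] [247.7 196.2] onz [0.5415 0.041  0.084 ] depth [0.5418 0.0406 0.0865]
top [203 210  38  10 331] [221.4 214.5] onz [0.4745 0.1305 0.084 ] depth [0.4737 0.1285 0.0867]
scene [286 183  46  24 317] [308.4 194.8] onz [0.4786 0.1324 0.084 ] depth [0.481  0.1364 0.0853]
scene [256 185  26  23 251] [268.4 196.2] onz [0.5443 0.0414 0.084 ] depth [0.5465 0.0426 0.0854]
scene [312 209  27  27 354] [325.7 220.8] onz [0.5497 0.2179 0.084 ] depth [0.5523 0.2194 0.0858]
scene [258 210  51  29 572] [282.6 223.5] onz [0.6184 0.13   0.084 ] depth [0.6232 0.1308 0.0849]
tri [0.611  0.1284 0.0771] [0.6119 0.1266 0.0771]
tri [0.545  0.2169 0.0797] [0.5452 0.2163 0.0796]
tri [0.5418 0.0411 0.082 ] [0.5423 0.0402 0.0821]
tri [0.4748 0.1308 0.0807] [0.4748 0.1308 0.0807]
```

View pics/crop.png

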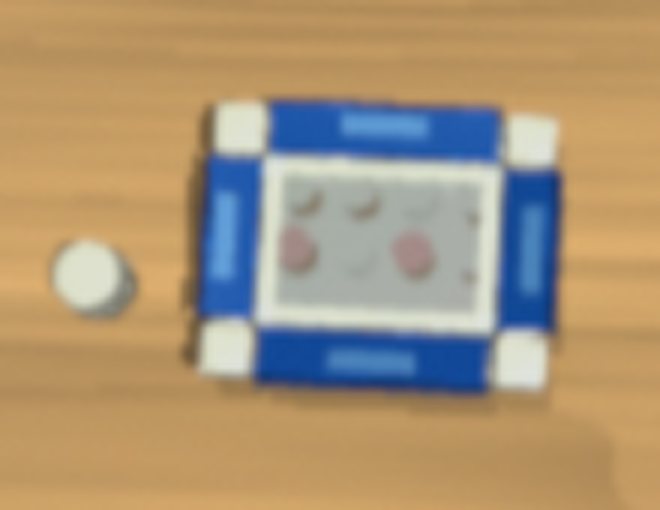

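The enlarged crop shows the box yawed about -1°, with the four paler press patches at mid-side. That gives a box centre of about (0.543, 0.129). The jar stands clear of the left section. I'll move over the box at height, closing and aligning the fingers on the way.

Call:
send_rows:
  rows:
    - [0.0375,0.019,0,-0.06,1]
    - [0.0375,0.019,0,-0.06,1]
    - [0.0375,0.019,0,-0.06,1]
    - [0.0375,0.019,0,-0.053,1]
    - [0.0375,0.019,0,0,1]

```text
time_s: 0.52
tcp_pos: [0.355, -0.4607, 0.4045]
tcp_rot: [-0.0, 1.0, -0.005, -0.0]
contact_force: [0.9, -1.4, 0.3]
width: 0.0257
grip_force: 0.0
```

Call:
send_rows:
  rows:
    - [0.0375,0.019,0,0,1]
    - [0.0375,0.019,0,0,1]
    - [0.0375,0.019,0,0,1]
    - [0.008,0.045,0,0,1]
    - [0.008,0.045,0,0,1]

```text
time_s: 0.93
tcp_pos: [0.4572, -0.3428, 0.4037]
tcp_rot: [-0.0, 1.0, -0.002, -0.0]
contact_force: [0.4, 0.0, 0.0]
width: -0.0001
grip_force: 0.0
```

Call:
send_rows:
  rows:
    - [0.008,0.045,0,0,1]
    - [0.008,0.045,0,0,1]
    - [0.008,0.045,0,0,1]
    - [0.008,0.045,0,0,1]
    - [0.008,0.045,0,0,1]

```text
time_s: 1.35
tcp_pos: [0.4882, -0.1625, 0.4046]
tcp_rot: [-0.0, 1.0, -0.002, -0.0]
contact_force: [0.9, 0.2, 0.3]
width: -0.0
grip_force: 0.0
```

Call:
send_rows:
  rows:
    - [0.008,0.045,0,0,1]
    - [0.008,0.045,0,0,1]
    - [0.008,0.045,0,0,1]
    - [0.008,0.045,0,0,1]
    - [0,0,0,0,1]

```text
time_s: 1.77
tcp_pos: [0.5147, -0.0133, 0.4042]
tcp_rot: [-0.002, 1.0, 0.002, -0.0]
contact_force: [0.4, 0.4, -0.8]
width: 0.0001
grip_force: 0.0
```

Call:
send_rows:
  rows:
    - [-0.005,0.045,0,0,1]
    - [-0.005,0.045,0,0,1]
    - [-0.005,0.045,0,0,1]
    - [-0.003,0.043,0,0,1]
    - [0,0,0,0,1]

```text
time_s: 2.18
tcp_pos: [0.4986, 0.1284, 0.4042]
tcp_rot: [-0.001, 1.0, 0.002, -0.001]
contact_force: [0.4, 1.3, 0.1]
width: -0.0
grip_force: 0.0
```

Run:
```python
from h import *
c=viewer.camera('wrist'); import pickle;pickle.dump(c,open('w1.pkl','wb'))
cv2.imwrite('pics/w1.png',c['image'][:,:,::-1]);print(ray(c,256,192),status.sense()['tcp_pos'])
hsv=cv2.cvtColor(c['image'],cv2.COLOR_RGB2HSV)
for nm,lo,hi in(('blue',(100,120,40),(125,255,255)),('patch',(98,80,150),(112,190,255))):
    N,L,S,C=cv2.connectedComponentsWithStats(cv2.inRange(hsv,lo,hi))
    for i in range(1,N):
        if S[i,4]>60:
            ys,xs=np.where(L==i); j=np.random.default_rng(0).choice(len(xs),min(300,len(xs)))
            print(nm,S[i],C[i].round(0),onz(c,*C[i],.0866).round(4),np.median([dep(c,xs[k],ys[k])for k in j],axis=0).round(4))
```

```text
(array([0.56549775, 0.12875992, 0.37381557]), array([-0.26537269,  0.01137779, -0.96412296])) [0.49904382 0.12513544 0.40428054]
blue [ 178   17  173   47 6602] [263.  40.] [0.6111 0.1266 0.0866] [0.6091 0.1319 0.0851]
blue [ 139   63   42  115 4194] [160. 119.] [0.5494 0.2123 0.0866] [0.5464 0.2132 0.0862]
blue [ 341   68   48  115 4192] [364. 124.] [0.546  0.0419 0.0866] [0.5428 0.0423 0.086 ]
blue [ 185  181  151   37 5095] [260. 199.] [0.4801 0.1285 0.0866] [0.4787 0.1313 0.0863]
patch [ 230   20  122   44 3121] [296.  36.] [0.6142 0.101  0.0866] [0.6136 0.0943 0.087 ]
patch [147  92  16  60 613] [155. 121.] [0.5478 0.2173 0.0866] [0.5462 0.2168 0.0875]
patch [ 358   95   24   64 1088] [369. 127.] [0.544  0.037  0.0866] [0.5424 0.037  0.0876]
patch [167 171  15   6  64] [175. 174.] [0.5024 0.2027 0.0866] [0.5011 0.2032 0.0825]
patch [306 184  31  34 230] [324. 208.] [0.4719 0.0711 0.0866] [0.47   0.0698 0.0886]
patch [ 230  196   77   21 1058] [263. 205.] [0.4742 0.1261 0.0866] [0.474  0.1268 0.088 ]
```

View pics/w1.png

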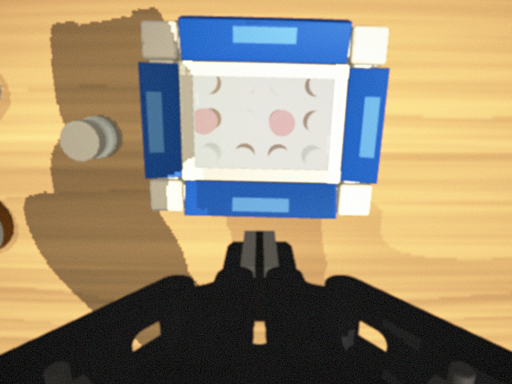

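The wrist view shows all four sections raised. The press patches are at near (260,205), left (155,121), right (369,127) and far (265,35), which puts the near patch at about (0.474, 0.127). Next I'll go over the near one and descend.

Call:
send_rows:
  rows:
    - [-0.0155,0,-0.036,0,1]
    - [-0.016,0,-0.036,0,1]
    - [0,0,-0.037,0,1]
    - [0,0,-0.036,0,1]
    - [0,0,0,0,1]

```text
time_s: 2.65
tcp_pos: [0.4737, 0.1211, 0.285]
tcp_rot: [0.001, 1.0, -0.003, -0.003]
contact_force: [-0.3, 0.4, 0.0]
width: -0.0
grip_force: 0.0
```

Call:
send_rows:
  rows:
    - [0,0,-0.006,0,1]
    - [0,0,-0.006,0,1]
    - [0,0,-0.006,0,1]
    - [0,0,0,0,1]

```text
time_s: 2.98
tcp_pos: [0.4744, 0.1221, 0.2745]
tcp_rot: [-0.0, 1.0, -0.002, 0.0]
contact_force: [-0.4, 1.2, -1.7]
width: 0.0
grip_force: 0.0
```

Call:
send_rows:
  rows:
    - [0,0.006,-0.005,0,1]
    - [0,0,-0.005,0,1]
    - [0,0,-0.004,0,1]
    - [0,0,0,0,1]

```text
time_s: 3.32
tcp_pos: [0.4743, 0.1273, 0.2627]
tcp_rot: [-0.0, 1.0, -0.002, -0.0]
contact_force: [-0.1, 3.2, 3.9]
width: -0.0002
grip_force: 1.8
```

Call:
send_rows:
  rows:
    - [0,0,-0.003,0,1]
    - [0,0,-0.003,0,1]
    - [0,0,0,0,1]

```text
time_s: 3.57
tcp_pos: [0.4742, 0.127, 0.2581]
tcp_rot: [-0.0, 1.0, -0.002, -0.0]
contact_force: [-0.6, -0.7, -0.8]
width: -0.0001
grip_force: 0.0
```

Call:
send_rows:
  rows:
    - [0,0,-0.003,0,1]
    - [0,0,-0.003,0,1]
    - [0,0,0,0,1]

```text
time_s: 3.82
tcp_pos: [0.4744, 0.127, 0.2534]
tcp_rot: [-0.0, 1.0, -0.002, 0.0]
contact_force: [-1.7, -0.3, 5.4]
width: -0.0002
grip_force: 2.4
```

Call:
send_rows:
  rows:
    - [0,0,-0.0015,0,1]
    - [0,0,0,0,1]
    - [0,0,0.0375,0,1]
    - [0,0,0,0,1]

```text
time_s: 4.15
tcp_pos: [0.4748, 0.1269, 0.2853]
tcp_rot: [-0.0, 1.0, -0.002, 0.002]
contact_force: [0.2, -0.3, 1.2]
width: 0.0001
grip_force: 0.0
```

Call:
send_rows:
  rows:
    - [0.0227,0.0283,0,0,1]
    - [0.0227,0.0283,0,0,1]
    - [0.0227,0.0283,0,0,1]
    - [0.0227,0.0283,0,0,1]
    - [0,0,0,0,1]

```text
time_s: 4.57
tcp_pos: [0.5485, 0.2217, 0.2819]
tcp_rot: [-0.001, 1.0, -0.0, 0.001]
contact_force: [-0.1, 0.4, 0.0]
width: -0.0002
grip_force: 0.0
```

```bash
cat > chk.py <<'E'
from h import *
import sys
c=viewer.camera('wrist');cv2.imwrite(sys.argv[1],c['image'][:,:,::-1])
print(status.sense()['tcp_pos'])
hsv=cv2.cvtColor(c['image'],cv2.COLOR_RGB2HSV)
N,L,S,C=cv2.connectedComponentsWithStats(cv2.inRange(hsv,(100,120,40),(125,255,255)))
for i in range(1,N):
    if S[i,4]>300:
        ys,xs=np.where(L==i); j=np.random.default_rng(0).choice(len(xs),300)
        P=np.array([dep(c,xs[k],ys[k])for k in j]); print(S[i],P.mean(0).round(4),np.percentile(P[:,2],[5,25,50,75,95]).round(4))
E
python3 chk.py pics/w2.png
```

```text
[0.54742772 0.21945205 0.28166658]
[  316    67   196    77 13691] [0.6127 0.1477 0.0864] [0.0806 0.0826 0.0854 0.0882 0.0899]
[ 241  142   68  131 6324] [0.5686 0.2138 0.0863] [0.0796 0.0828 0.0854 0.0881 0.0905]
[ 432  314   80   38 1595] [0.4914 0.0917 0.0897] [0.0796 0.0802 0.0807 0.0811 0.1808]
[357 320  31  32 501] [0.4979 0.1635 0.1041] [0.08   0.0806 0.081  0.1606 0.177 ]
```

View pics/w2.png

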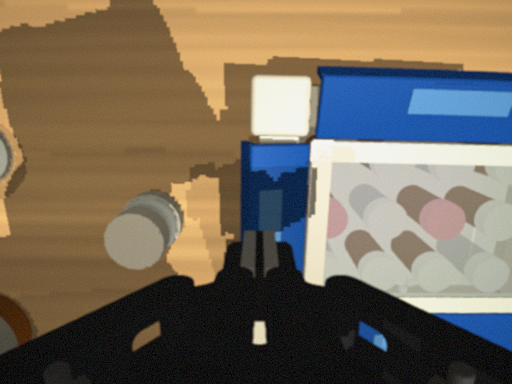

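The wrist view shows the near section flat, with depth about 0.081 and visible at px (470,330). The left section is still raised under the fingers, its patch at (270,210). I'll press the left one.

Call:
send_rows:
  rows:
    - [0,-0.0025,-0.01,0,1]
    - [0,0,-0.008,0,1]
    - [0,0,-0.003,0,1]
    - [0,0,-0.003,0,1]
    - [0,0,-0.003,0,1]

```text
time_s: 5.03
tcp_pos: [0.5469, 0.2153, 0.2606]
tcp_rot: [-0.0, 1.0, -0.002, -0.0]
contact_force: [-2.2, 0.7, 9.0]
width: 0.0002
grip_force: 4.2
```

Call:
send_rows:
  rows:
    - [0,0,-0.003,0,1]
    - [0,0,-0.003,0,1]
    - [0,0,0,0,1]

```text
time_s: 5.28
tcp_pos: [0.5469, 0.2155, 0.2556]
tcp_rot: [-0.0, 1.0, -0.002, -0.0]
contact_force: [1.3, -0.4, -1.2]
width: -0.0003
grip_force: 0.0
```

Call:
send_rows:
  rows:
    - [0,0,-0.003,0,1]
    - [0,0,-0.0005,0,1]
    - [0,0,0,0,1]

```text
time_s: 5.53
tcp_pos: [0.547, 0.2154, 0.2534]
tcp_rot: [-0.0, 1.0, -0.002, 0.0]
contact_force: [-1.0, -0.4, 6.8]
width: 0.0001
grip_force: 3.3
```

Call:
send_rows:
  rows:
    - [0,0,0.037,0,1]
    - [0.0213,-0.0281,0,0,1]
    - [0.0213,-0.0281,0,0,1]
    - [0.0213,-0.0281,0,0,1]
    - [0.0213,-0.0281,0,0,1]

```text
time_s: 5.95
tcp_pos: [0.6158, 0.1244, 0.2828]
tcp_rot: [0.0, 1.0, -0.002, 0.0]
contact_force: [0.3, 0.4, -0.6]
width: 0.0
grip_force: 0.0
```

Call:
send_rows:
  rows:
    - [0,0,0,0,1]
    - [0,0,0,0,1]

```text
time_s: 6.12
tcp_pos: [0.6155, 0.1241, 0.2824]
tcp_rot: [0.0, 1.0, -0.003, -0.0]
contact_force: [-0.4, 1.4, -0.1]
width: 0.0
grip_force: 0.0
```

```bash
python3 chk.py pics/w3.png
```

```text
[0.61504249 0.12551507 0.28241982]
[  126   196   262    66 14375] [0.6171 0.1244 0.0854] [0.0769 0.0826 0.0857 0.0884 0.0902]
[  79  257   56   58 2235] [0.5831 0.2128 0.0829] [0.0794 0.0801 0.0806 0.081  0.0816]
[ 378  262   62   54 2070] [0.5839 0.0417 0.0897] [0.0808 0.0838 0.0862 0.0886 0.0914]
```

View pics/w3.png

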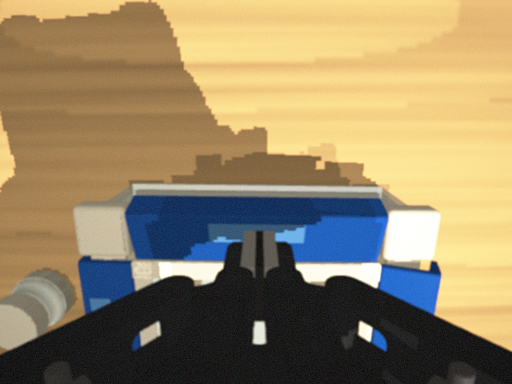

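The wrist view shows the left section now flat (depth 0.0806, px (105,285)). The far section is raised, with the fingers over its patch at (258,234). I'll press the far one.

Call:
send_rows:
  rows:
    - [0,0,-0.01,0,1]
    - [0,0,-0.008,0,1]
    - [0,0,-0.003,0,1]
    - [0,0,-0.003,0,1]
    - [0,0,-0.003,0,1]

```text
time_s: 6.58
tcp_pos: [0.6151, 0.1261, 0.261]
tcp_rot: [-0.0, 1.0, -0.002, 0.0]
contact_force: [0.3, 0.8, 6.8]
width: 0.0
grip_force: 3.1
```

Call:
send_rows:
  rows:
    - [0,0,-0.003,0,1]
    - [0,0,-0.003,0,1]
    - [0,0,0,0,1]

```text
time_s: 6.83
tcp_pos: [0.615, 0.1258, 0.2559]
tcp_rot: [-0.0, 1.0, -0.002, -0.0]
contact_force: [-0.5, -0.5, -0.9]
width: 0.0001
grip_force: 0.0
```

Call:
send_rows:
  rows:
    - [0,0,-0.003,0,1]
    - [0,0,-0.001,0,1]
    - [0,0,0,0,1]

```text
time_s: 7.08
tcp_pos: [0.6151, 0.1257, 0.2534]
tcp_rot: [-0.0, 1.0, -0.002, -0.0]
contact_force: [-2.8, -0.3, 7.6]
width: 0.0
grip_force: 3.6
```

Call:
send_rows:
  rows:
    - [0,0,0.037,0,1]
    - [-0.0225,-0.0274,0,0,1]
    - [-0.0225,-0.0274,0,0,1]
    - [-0.0225,-0.0274,0,0,1]
    - [-0.0225,-0.0274,0,0,1]

```text
time_s: 7.5
tcp_pos: [0.542, 0.0372, 0.2827]
tcp_rot: [0.0, 1.0, -0.002, -0.0]
contact_force: [0.7, -1.4, 0.1]
width: 0.0001
grip_force: 0.0
```

Call:
send_rows:
  rows:
    - [0,0,0,0,1]
    - [0,0,0,0,1]

```text
time_s: 7.67
tcp_pos: [0.5428, 0.037, 0.2829]
tcp_rot: [0.0, 1.0, -0.003, -0.0]
contact_force: [0.4, 0.5, -0.1]
width: -0.0003
grip_force: 0.0
```

```bash
python3 chk.py pics/w4.png
```

```text
[0.54327245 0.03800927 0.28277446]
[    0    67   219    65 13847] [0.6102 0.1096 0.0812] [0.0796 0.0801 0.0806 0.081  0.0817]
[ 223  138   67  117 6251] [0.5654 0.0394 0.087 ] [0.081  0.0829 0.0859 0.0885 0.0906]
[   0  302  106   44 2713] [0.4865 0.1695 0.0846] [0.0797 0.0803 0.0807 0.0811 0.0818]
[131 320  31  30 496] [0.4933 0.0955 0.1065] [0.0799 0.0805 0.0812 0.1614 0.1786]
```

View pics/w4.png

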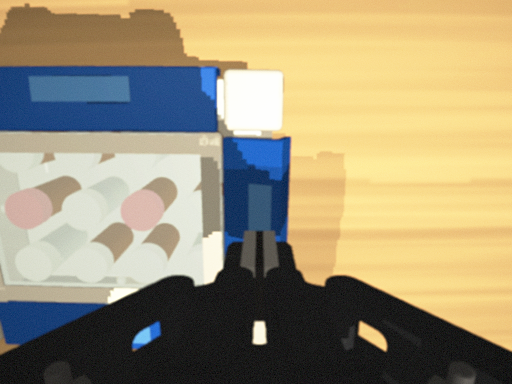

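The wrist view shows the far section flat at (110,100) and the near one still flat. The right section is raised, with its patch at (259,205), in line with the fingers. I'll press the right one and then clear upward.

Call:
send_rows:
  rows:
    - [0,0,-0.01,0,1]
    - [0,0,-0.008,0,1]
    - [0,0,-0.003,0,1]
    - [0,0,-0.003,0,1]
    - [0,0,-0.003,0,1]

```text
time_s: 8.13
tcp_pos: [0.5432, 0.0381, 0.2607]
tcp_rot: [0.0, 1.0, -0.002, -0.0]
contact_force: [-2.2, -3.2, 10.0]
width: -0.0001
grip_force: 4.1
```

Call:
send_rows:
  rows:
    - [0,0,-0.003,0,1]
    - [0,0,-0.003,0,1]
    - [0,0,0,0,1]

```text
time_s: 8.38
tcp_pos: [0.5431, 0.038, 0.2559]
tcp_rot: [-0.0, 1.0, -0.002, -0.0]
contact_force: [-0.3, 0.3, 0.4]
width: 0.0
grip_force: 0.0
```

Call:
send_rows:
  rows:
    - [0,0,-0.003,0,1]
    - [0,0,-0.001,0,1]
    - [0,0,0,0,1]

```text
time_s: 8.63
tcp_pos: [0.5432, 0.0381, 0.2534]
tcp_rot: [-0.0, 1.0, -0.002, 0.0]
contact_force: [-1.4, -0.2, 7.6]
width: 0.0
grip_force: 3.7
```

Call:
send_rows:
  rows:
    - [0,0,0.04,0,1]
    - [-0.02,0.035,0.035,0,1]
    - [-0.02,0.035,0.035,0,1]
    - [-0.015,0.035,0.035,0,1]
    - [0,0,0,0,1]

```text
time_s: 9.05
tcp_pos: [0.4984, 0.1258, 0.3718]
tcp_rot: [-0.002, 1.0, 0.001, 0.002]
contact_force: [-0.4, 0.9, 1.2]
width: -0.0
grip_force: 0.0
```

Call:
send_rows:
  rows:
    - [0,0,0,0,1]
    - [0,0,0,0,1]

```text
time_s: 9.22
tcp_pos: [0.4999, 0.1204, 0.3675]
tcp_rot: [0.0, 1.0, -0.002, 0.0]
contact_force: [-0.4, -0.5, 0.2]
width: 0.0001
grip_force: 0.0
```

```bash
python3 chk.py pics/w5.png
```

```text
[0.50006292 0.11999684 0.36713757]
[ 156   12  191   49 7655] [0.6094 0.1261 0.0804] [0.0793 0.08   0.0805 0.0809 0.0816]
[ 112   62   48  128 5006] [0.5466 0.2133 0.0823] [0.0794 0.0802 0.0806 0.0811 0.0818]
[ 340   65   50  128 3924] [0.5434 0.0433 0.0813] [0.0794 0.0801 0.0805 0.0809 0.0816]
[ 165  194  170   38 5717] [0.4792 0.1292 0.0806] [0.0795 0.0801 0.0806 0.081  0.0818]
```

View pics/w5.png

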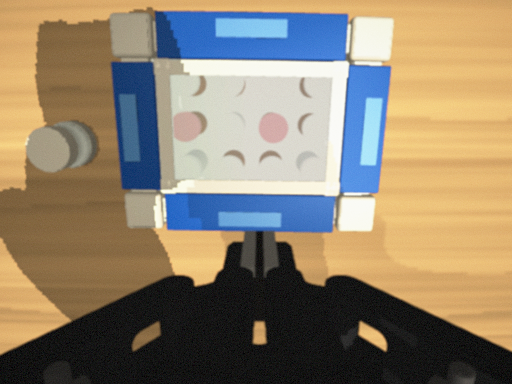

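All four sections lie flat at about 0.0805 m (near (250,212), left (135,127), far (250,30), right (365,130)), the box hasn't moved, and the arm is clear.

```bash
python3 -c "
from station import ticket
print(ticket.sign_off())"
```

```text
the job is handed in; nothing more can be done
None
```

All four rim sections snapped shut, pressed in the order near, left, far, right, and the job is handed in; the last view showed all four flush at about 80 mm with the box in place, and the run took about 9 s of the 51 s allowed.

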